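# Index the decorating wheel to the next division

## Robot

A 6-joint arm with a two-finger parallel gripper is mounted at the origin on the work surface. World frame = base frame: x ahead of the robot, y to its left, z up, the work surface at z = 0. Lengths are in m, angles in degrees, forces in N, time in s.
With the tool pointing down it reaches from about 0.25 to 0.725 m from the base axis. Payload 9.7 kg.
Tool frame: the origin (TCP) lies at the very end of the fingers, on their centre line; the grasp point (between the pads) lies 19 mm behind it (bot.grip_point_offset is the z of the grasp point in the tool frame, in m); z points along the fingers, x is the direction in which the jaws open and shut, and the axes are right-handed (so a half turn about z gives the same grasp; the last joint's range is limited). The gripper opens to 85 mm and grips with 20 to 120 N. Pads are 22 mm wide; open, the fingers measure 114 mm over their backs; the gripper's body (76 mm by 85 mm) begins 54 mm behind the grasp point. The pads swing forward as they close: fully open they stand 13 mm farther back than shut.
Start: joints at [66.177, 4.979, 10.078, 95.1, 0, 90], TCP at [0.222, 0.503, 0.199] pointing down, gripper open.
Joint ranges: [-179.16, 179.16], [-48.56, 103.87], [-65.8, 70.77], [-126.05, 130.52], [-82.76, 87.17], [-180, 180]. Speed limits (degrees/s): [127.2, 127.2, 147.25, 180, 180, 180].

## Interface

Orientations are given as [roll, pitch, yaw] about the fixed x, y, z axes, in that order (R = Rz(yaw) Ry(pitch) Rx(roll)).
In Python, from workcell import get_obs, viewer, job_done, bot gives the robot as it stands.
- The arm moves only by the shell command python3 -m handwheel 'ROWS' [FORCE]. ROWS is JSON, a list of rows, each a list of 5 numbers: the closure, from 0 (fully open) to 1 (shut), then the shift along the world's x, y, z in m, then the turn about the world's z in degrees. A call has 1 to 5 rows; each row is the pose to reach, as a shift and turn from the pose measured when the call began; what a row does not reach only later rows make up. A row lasts 1/10 s, in which the tool goes at most 50 mm and 8.59 degrees, less where a joint would pass 70% of its speed; a pose out of reach is approached as far as the arm can. A call with a gripper value outside its range is refused whole. The fingers move at their own pace and stop on an object; FORCE is the grip in N (left out, the last holds). Time passes only in rows, so rows that repeat a pose let the fingers close. It gives the time, the measured TCP pose, the force and the opening at its end, in the units of the state.
- get_obs(): the state, without advancing time (a new reading comes with each control period).
- viewer.camera(name): name is "scene" or "top" or "wrist"; returns a dict with "color" (384x512x3 uint8, blue, green, red), "K" (3x3 intrinsics, pixels), "origin" and "orientation" of the camera in the world. Camera axes: x right, y down, z forward; pixel columns grow to the right and rows downward; lengths in m; the calibration is good to about 2 mm. A picture is of the moment at which its call begins. There is no depth.
- job_done(): hands the job in, once; it reports no verdict.
The state is a dict: "time": time; "q": joint angles; "qd": joint speeds; "joint_efforts": joint torques, N m; "ee_pos": TCP position; "tcp_rot": TCP orientation; "wrist_force": force on the tool from outside, world axes, zero at the start; "torque": the same for the moment, N m; "opening": finger opening in m.
Only numpy, scipy, OpenCV 4.12 (cv2) and the standard library are available. Lean on these libraries where they do the work, as an engineer would, in place of code of your own. Each camera call takes 0.05 s, during which the arm holds its last target.

## Task

Index the decorating wheel one hole on, so that the next side of the vase comes round: with a fingertip press the red plunger down, keep it down while you swing the turntable to the neighbouring hole with the blue marker (not towards the yellow one), then let the plunger spring fully up into that hole and take your hand away. Touch only the wheel and its plunger: the vase must ride round standing in its place on the turntable, and nothing is picked up or knocked.

Things in the scene. Friction and masses are not known exactly. Their poses are not given: they have to be found in the camera images.
- plunger_cap (a point): Centre of the floor of the plunger's red dished cap: the face to press (straight down). The cap is a shallow round cup, 62 mm outside, 54 mm inside, its rim 8 mm above this floor, on a steel stem at the end of a short dark arm of the turntable; it stands 160 mm out from the wheel's axis, floor 92 mm above the table at rest, and travels with the turntable. Its underside clears the arm by 5 mm when fully in; nothing beneath it but the arm
- plunger (a joint): Plunger travel, m: 0 = sprung fully up (brass tooth in a hole of the ring, turntable locked), positive = pressed down. From 0.0105 the tooth is below the ring and the turntable swings freely; stop at 0.015. Spring: about 4 N at first, 7 N at the stop. Let go within 3 mm (at the ring) of a hole it snaps up into it; further off it stays in, riding under the ring
- turntable (a joint): Angle of the turntable on its fixed base, rad: 0 = the hole in which it starts, positive = counterclockwise seen from above. Eight holes, 0.785 rad (45 degrees) apart. Turns with little drag (under 1 N at the cap), no end stop within 3 rad
- wheel_center (a point): On the wheel's vertical axis, at the top of the round wooden turntable (180 mm across, 70 mm above the table). Below it is the fixed light grey index ring, 284 mm across, top 50 mm above the table, with eight open slots (the holes, 16 mm wide) round its edge. The base is fixed, somewhere in front of the robot, the plunger on the robot's side of it
- index_point (a point): Point of the turntable in line with the plunger, 103 mm out from the axis and 50 mm above the table. It lies over a marker when the plunger is in that marker's hole
- mark_next: BLUE round marker, 21 mm across, 3 mm thick, fixed on the index ring 103 mm out from the axis, just inside the hole to turn to. It is one hole away from the starting hole, to one side or the other (clockwise or counterclockwise). Origin at the centre of its underside
- mark_done: YELLOW round marker, same size, just inside the neighbouring hole on the opposite side (the one already done). Origin at the centre of its underside
- vase_center (a point): Middle (36 mm up) of the loose cream vase with a blue band, 78 mm across, 72 mm tall, 0.3 kg, standing upright near the centre of the turntable and riding round on it; z along the vase's axis
- pink_cup: Bystander, loose, to be left alone: pink ceramic cup, 66 mm across, 65 mm tall. Origin at the centre of its underside, on the table
- glaze_jar: Bystander, loose, to be left alone: glass glaze jar with blue label, 68 mm across, 95 mm tall. Origin at the centre of its underside, on the table
- plaster_mould: Bystander, loose, to be left alone: white two-part plaster mould, 100 x 75 x 64 mm tall. Origin at the centre of its underside, on the table
- clay_bowl: Bystander, loose, to be left alone: brown bowl-shaped test piece, 84 mm across, 38 mm tall. Origin at the centre of its underside, on the table
- blue_tile: Bystander, loose, to be left alone: blue sample tile, 85 x 55 x 8 mm, lying flat. Origin at the centre of its underside, on the table
- clay_tile: Bystander, loose, to be left alone: red-brown ribbed sample tile, 70 x 45 x 9 mm, lying flat. Origin at the centre of its underside, on the table
- wood_rib: Bystander, loose, to be left alone: wooden scraper, 100 x 32 x 7 mm, lying flat. Origin at the centre of its underside, on the table
There are look-alikes about, which are no part of the job. Leave any green look-alike of the part that bears vase_center alone.

How it is judged (in metres and radians):
On the way, in this order (a step that is already met when the one before it is completed fails the run):
1. the plunger is pressed in until the turntable is unlocked (value of joint plunger above 0.0095 m), for 0.05 s.
2. the plunger has sprung up in the hole with the blue marker (horizontal distance between index_point and mark_next below 0.004 m and value of joint plunger below 0.002 m), for 0.2 s.
At the end, for the whole second after the job is handed in: The turntable stands still with its index point within 4 mm of the blue marker, the plunger is up to within 2 mm, and the vase stands upright on the turntable within 25 mm of the axis (all of step 2 and velocity of joint turntable between -0.03 and 0.03 rad/s and linear speed of vase below 0.02 m/s and angle between vase_center's own z axis and vertical below 0.1 rad and height (world z) of vase_center between 0.101 and 0.111 m and horizontal distance between vase_center and wheel_center below 0.025 m); the robot touches nothing.
It fails at once if the turntable is swung the wrong way, towards the yellow marker (about a quarter of the way to it) (horizontal distance between index_point and mark_done below 0.062 m).
It fails at once if the vase is lifted, tipped, or shifted off its place on the turntable (more than 25 mm from the axis) (height (world z) of vase_center above 0.118 m or height (world z) of vase_center below 0.098 m or angle between vase_center's own z axis and vertical above 0.25 rad or horizontal distance between vase_center and wheel_center above 0.025 m).
It fails at once if a bystander is moved by more than 15 mm (distance of any of pink_cup, glaze_jar, plaster_mould, clay_bowl, blue_tile, clay_tile, wood_rib from where it was at the start of the episode above 0.015 m).
It also fails if it takes over 48 s, if anything falls off the work surface, if the arm or the gripper's body presses on something with over 40 N, if the wrist force passes 120 N, or if a joint passes its speed limit or range.

## Working session

There is one attempt and no reset: what is moved stays moved. The work goes in short steps, Python scripts to look and compute and a shell command to move; the robot and the scene stay as the last step left them, time stands still between calls to the robot, and variables do not carry over. Pictures are saved under pics/ and viewed, and the job is handed in when it is done.

```bash
ls; mkdir -p pics
python3 - <<'E'
from workcell import get_obs, viewer
import cv2
o=get_obs(); print(o)
for n in("scene","top"):
    c=viewer.camera(n); cv2.imwrite(f"pics/{n}0.png",c["color"]); print(n,c["K"],c["origin"],c["orientation"])
E
```

```text
pics
{'time': 0.0, 'q': array([6.61749359e+01, 5.01083961e+00, 1.00353361e+01, 9.50979836e+01,
       5.98338764e-04, 8.99986871e+01]), 'qd': array([ 0.03776584, -0.1040995 , -0.09065588, -0.05990333, -0.02840358,
        0.05757246]), 'joint_efforts': array([-2.00036018e-03, -5.20387530e+01,  4.64803183e+01,  1.61991088e-02,
        1.48387363e-05,  1.43624845e-05]), 'ee_pos': array([0.2220645 , 0.50289989, 0.19849348]), 'tcp_rot': array([-1.79999400e+02,  7.34870241e-02,  6.61762488e+01]), 'wrist_force': array([ 0.19332508, -0.13334283, -0.27115083]), 'torque': array([ 0.00674608, -0.00439697, -0.06817005]), 'opening': 0.08542060968642652}
scene [[349.48576404   0.         247.65281738]
 [  0.         349.48576404 187.30028328]
 [  0.           0.           1.        ]] [1.23255825 0.73578098 0.82540184] [-127.10114588    0.54367304  139.14181672]
top [[423.72290858   0.         255.10957457]
 [  0.         423.72290858 191.37594204]
 [  0.           0.           1.        ]] [ 0.3651908  -0.00946684  1.29072398] [-168.42386346   -0.22424116  -83.33112274]
```

View pics/top0.png

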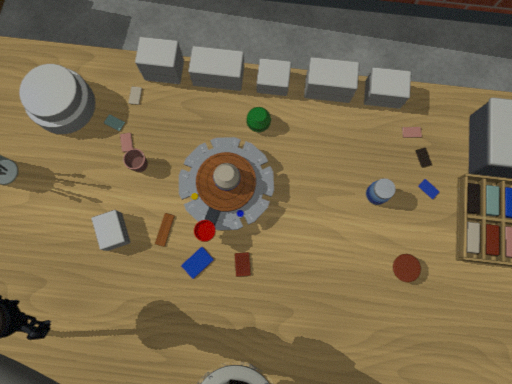

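View pics/scene0.png

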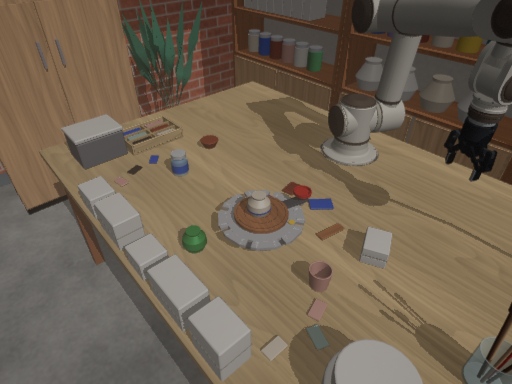

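The top view shows the red cap at about (204,231), the blue marker at (240,213), to the right and so counterclockwise, the yellow at (194,196) and the vase at (226,176). The green look-alike at (258,119) stays alone. Next I measure these and check with an enlarged crop.

```bash
cat > h.py <<'E'
import numpy as np, cv2
from scipy.spatial.transform import Rotation as R
from workcell import viewer, get_obs
def cam(n): return viewer.camera(n)
def ray(c,u,v):
    d=np.linalg.inv(c["K"])@[u,v,1.]
    return R.from_euler('xyz',c["orientation"],degrees=True).as_matrix()@d
def onplane(c,u,v,z):
    d=ray(c,u,v); o=np.array(c["origin"]); return o+d*(z-o[2])/d[2]
def proj(c,p):
    q=R.from_euler('xyz',c["orientation"],degrees=True).as_matrix().T@(np.array(p)-c["origin"]); q=c["K"]@q; return q[:2]/q[2]
def blobs(img,lo,hi,amin=8):
    h=cv2.cvtColor(img,cv2.COLOR_BGR2HSV); m=cv2.inRange(h,np.array(lo),np.array(hi))
    n,l,s,ce=cv2.connectedComponentsWithStats(m)
    return [(ce[i].round(2),s[i].tolist()) for i in range(1,n) if s[i][4]>=amin]
E
python3 - <<'E'
from h import *
c=cam("top"); im=c["color"]
cv2.imwrite("pics/topcrop.png",cv2.resize(im[110:290,130:290],None,fx=3.3,fy=3.3,interpolation=cv2.INTER_CUBIC))
for nm,lo,hi,z in [("red",(0,200,130),(6,255,255),.098),("blue",(112,150,100),(128,255,255),.053),("yel",(22,180,120),(35,255,255),.053),("wood",(5,120,60),(16,255,255),.07)]:
    for ce,s in blobs(im,lo,hi):
        if 130<ce[0]<290 and 110<ce[1]<290: print(nm,ce,s,onplane(c,*ce,z).round(4))
s=cam("scene"); im=s["color"]
for nm,lo,hi,z in [("red",(0,200,100),(6,255,255),.098),("blue",(112,150,100),(128,255,255),.053),("yel",(22,180,120),(35,255,255),.053)]:
    for ce,st in blobs(im,lo,hi,4):
        if 200<ce[0]<350 and 150<ce[1]<280: print("S",nm,ce,st,onplane(s,*ce,z).round(4))
cv2.imwrite("pics/scenecrop.png",cv2.resize(im[160:260,200:350],None,fx=5,fy=5,interpolation=cv2.INTER_CUBIC))
E
```

```text
red [206.2  230.97] [198, 221, 17, 20, 242] [0.4792 0.1379 0.098 ]
blue [239.78 212.92] [237, 210, 7, 7, 36] [0.5478 0.0526 0.053 ]
blue [200.38 249.69] [195, 248, 10, 6, 13] [0.4277 0.1527 0.053 ]
blue [205.06 257.06] [197, 252, 16, 12, 48] [0.4083 0.1363 0.053 ]
blue [188.78 259.78] [186, 258, 7, 4, 9] [0.3951 0.1818 0.053 ]
blue [189.6  271.07] [182, 263, 15, 15, 30] [0.3637 0.1747 0.053 ]
blue [201.64 269.09] [198, 265, 9, 9, 11] [0.3733 0.1412 0.053 ]
yel [194.12 195.94] [191, 193, 7, 7, 33] [0.5826 0.1937 0.053 ]
wood [225.22 182.83] [196, 153, 60, 58, 2117] [0.6294 0.1055 0.07  ]
wood [164.22 229.29] [155, 213, 20, 34, 335] [0.4725 0.2623 0.07  ]
wood [201.25 233.7 ] [193, 222, 23, 20, 57] [0.4724 0.1544 0.07  ]
wood [242.14 263.94] [234, 252, 17, 25, 346] [0.4008 0.027  0.07  ]
```

View pics/topcrop.png

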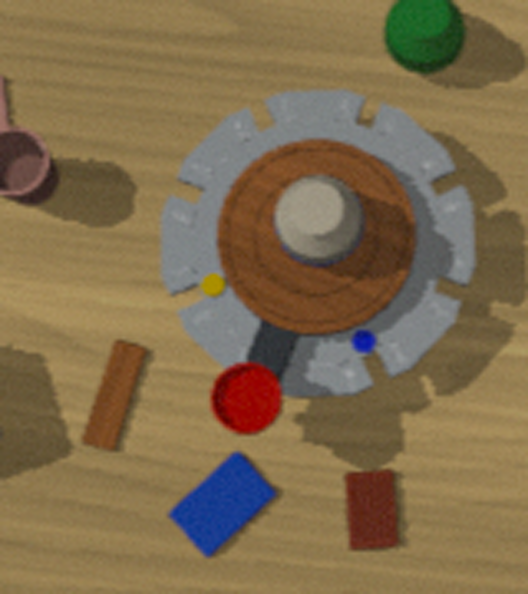

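View pics/scenecrop.png

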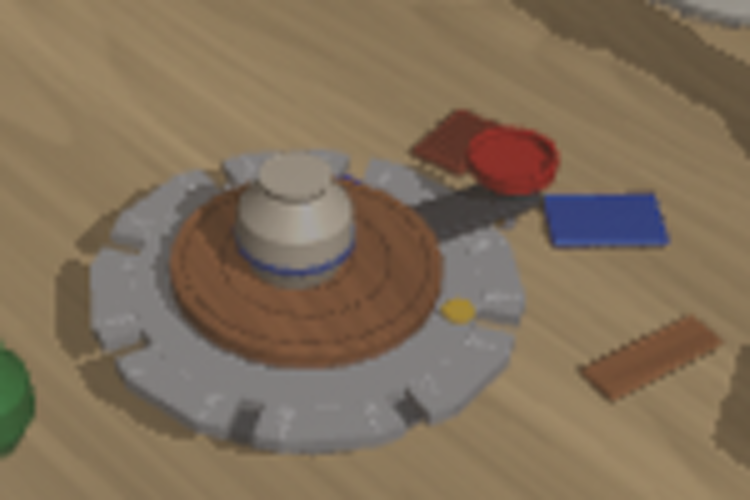

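The crop confirms the layout: the dark arm carries the red dished cap, blue lies on its right and yellow on its left, and the vase with the blue band stands on the wood. Next I check the cap position against the marker geometry and in both views.

Run:
```python
from h import *
P=[]
for n,box in (("top",(185,210,225,250)),("scene",(285,175,320,205))):
    c=cam(n); im=c["color"].copy(); h=cv2.cvtColor(im,cv2.COLOR_BGR2HSV)
    m=cv2.inRange(h,(0,215,60),(5,255,255))|cv2.inRange(h,(175,215,60),(180,255,255))
    x0,y0,x1,y1=box; mm=np.zeros_like(m); mm[y0:y1,x0:x1]=m[y0:y1,x0:x1]
    k=max(cv2.findContours(mm,cv2.RETR_EXTERNAL,cv2.CHAIN_APPROX_NONE)[0],key=cv2.contourArea)
    e=cv2.fitEllipse(cv2.convexHull(k)); print(n,e,cv2.boundingRect(k)); print(onplane(c,*e[0],.097).round(4)); P.append((c,e[0]))
a,b=np.array([.5478,.0526]),np.array([.5826,.1937])
for w in((a,b),):
    u=(b-a)/np.linalg.norm(b-a); p=np.array([u[1],-u[0]]); C=(a+b)/2+.0728*p
    cap=C-.16*p; ang=np.radians(45); 
    print("center",C,"cap",cap, "heading deg",np.degrees(np.arctan2(*(cap-C)[::-1])))
    for d in range(0,46,5):
        t=np.radians(d); r=cap-C; q=C+[r[0]*np.cos(t)-r[1]*np.sin(t),r[0]*np.sin(t)+r[1]*np.cos(t)]; print(d,q.round(4),(q-cap).round(4))
c=P[0][0]; print("proj cap rim",proj(c,[*cap,.1]),"center",proj(c,[*C,.07]))
```

```text
top ((204.33827209472656, 230.1821746826172), (20.069658279418945, 20.813007354736328), 48.351104736328125) (194, 220, 21, 21)
[0.4808 0.1436 0.097 ]Traceback (most recent call last):
  File "<stdin>", line 7, in <module>
ValueError: max() iterable argument is empty
```

```bash
python3 -m handwheel '[[1,0,0,0,0],[1,0,0,0,0],[1,0.02,-0.03,0,0],[1,0.04,-0.07,0,0],[1,0.06,-0.11,0,0]]' 30
```

```text
time: 0.8
ee_pos: [0.2824, 0.3919, 0.1987]
tcp_rot: [180.0, 0.0, 66.2]
wrist_force: [0.9, -0.3, 0.4]
opening: 0.0121
```

The top view puts the cap at (0.4808, 0.1436) and the markers predict (0.4805, 0.1440), so they agree. I move above it at safe height.

```bash
python3 -m handwheel '[[1,0.03,-0.035,0,0],[1,0.06,-0.07,0,0],[1,0.09,-0.105,0,0],[1,0.12,-0.14,0,0],[1,0.14,-0.175,0,0]]'
python3 - <<'E'
from h import *
cap=np.array([.4806,.1438]);C=np.array([.6358,.1057]);print(np.linalg.norm(cap-C))
for d in range(0,50,5):
    t=np.radians(d); r=cap-C; q=C+[r[0]*np.cos(t)-r[1]*np.sin(t),r[0]*np.sin(t)+r[1]*np.cos(t)]; print(d,q.round(4),(q-cap).round(4))
print(get_obs()["ee_pos"])
s=cam("scene");print("expected cap px",proj(s,[*cap,.098])); im=s["color"]; cv2.imwrite("pics/s1.png",cv2.resize(im[140:260,220:370],None,fx=5,fy=5))
E
```

```text
time: 1.3
ee_pos: [0.4237, 0.2152, 0.1986]
tcp_rot: [180.0, 0.0, 66.2]
wrist_force: [0.6, 0.2, 0.5]
opening: -0.0
0.15980816624941294
0 [0.4806 0.1438] [0. 0.]
5 [0.4779 0.1301] [-0.0027 -0.0137]
10 [0.4763 0.1163] [-0.0043 -0.0275]
15 [0.476  0.1023] [-0.0046 -0.0415]
20 [0.4769 0.0884] [-0.0037 -0.0554]
25 [0.479  0.0746] [-0.0016 -0.0692]
30 [0.4823 0.0611] [ 0.0017 -0.0827]
35 [0.4868 0.0479] [ 0.0062 -0.0959]
40 [0.4924 0.0351] [ 0.0118 -0.1087]
45 [0.4991 0.0229] [ 0.0185 -0.1209]
[0.42370988 0.21522645 0.19856783]
expected cap px [303.10203557 190.81305546]
```

View pics/s1.png

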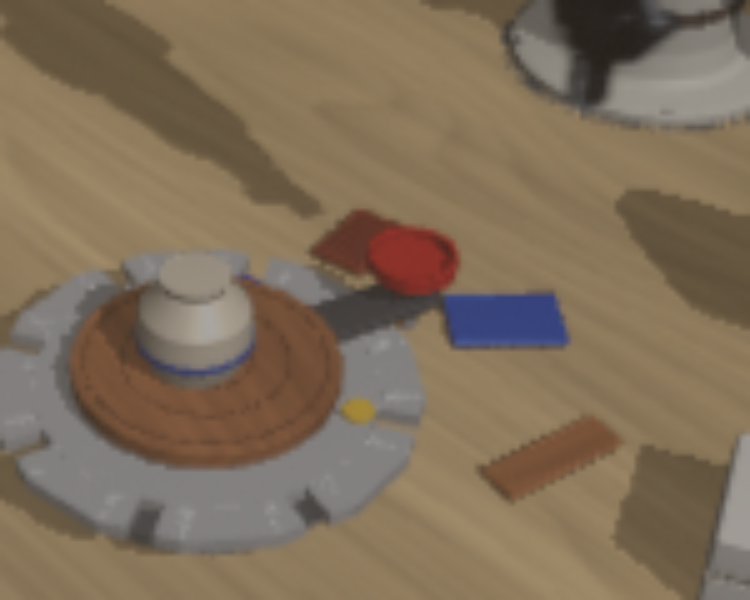

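The scene view has the cap at about (303,191) and I expected (303.1,190.8), so a third measurement agrees. I move over it and come down to 0.11.

```bash
python3 -m handwheel '[[1,0.03,-0.037,0,0],[1,0.057,-0.0715,0,0],[1,0.057,-0.0715,-0.03,0],[1,0.057,-0.0715,-0.06,0],[1,0.057,-0.0715,-0.085,0]]'
python3 - <<'E'
from h import *
s=cam("scene"); im=s["color"]; cv2.imwrite("pics/s2.png",cv2.resize(im[140:260,220:370],None,fx=5,fy=5)); print(get_obs()["ee_pos"])
E
```

```text
time: 1.85
ee_pos: [0.4824, 0.1393, 0.1121]
tcp_rot: [179.9, 0.1, 66.0]
wrist_force: [-0.4, -0.3, 0.2]
opening: 0.0004
[0.48071239 0.1390292  0.10811465]
```

View pics/s2.png

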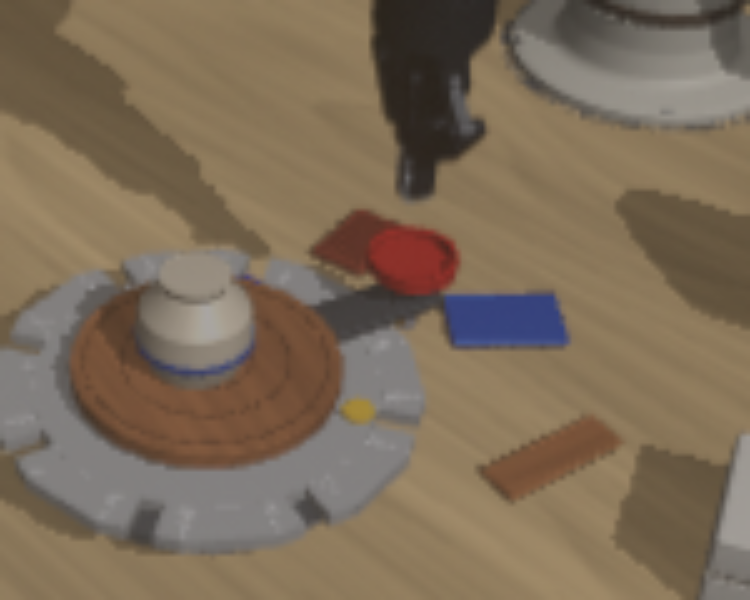

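```bash
python3 -m handwheel '[[1,0,0.0045,0,0],[1,0,0.0045,0,0]]'
python3 - <<'E'
from h import *
print(get_obs()["ee_pos"], get_obs()["qd"].round(2))
E
```

```text
time: 2.1
ee_pos: [0.4807, 0.1441, 0.1087]
tcp_rot: [-179.8, 0.3, 66.1]
wrist_force: [0.7, -0.3, 0.2]
opening: -0.0001
[0.48066122 0.14406299 0.10866005] [-0.17 -0.49  1.16  0.22 -0.09 -0.55]
```

Centred. I descend to the floor in small steps.

```bash
python3 -m handwheel '[[1,0,0,-0.008,0],[1,0,0,-0.015,0],[1,0,0,-0.018,0],[1,0,0,-0.018,0]]'
```

```text
time: 2.5
ee_pos: [0.4804, 0.144, 0.0902]
tcp_rot: [-179.8, 0.3, 66.1]
wrist_force: [0.6, 0.4, -0.6]
opening: 0.0
```

```bash
python3 -m handwheel '[[1,0,0,-0.003,0],[1,0,0,-0.006,0],[1,0,0,-0.008,0],[1,0,0,-0.008,0]]'
```

```text
time: 2.9
ee_pos: [0.4803, 0.1439, 0.0819]
tcp_rot: [-179.8, 0.4, 66.1]
wrist_force: [0.0, 0.4, 0.1]
opening: -0.0003
```

No force at 10 mm below the expected floor, so I look before going further.

Run:
```python
from h import *
s=cam("scene"); im=s["color"]; cv2.imwrite("pics/s3.png",cv2.resize(im[140:260,220:370],None,fx=5,fy=5)); o=get_obs();print(o["ee_pos"],o["wrist_force"],o["joint_efforts"].round(2)); print(proj(s,o["ee_pos"]))
s=cam("wrist"); cv2.imwrite("pics/w3.png",s["color"])
s=cam("top"); cv2.imwrite("pics/t3.png",cv2.resize(s["color"][140:280,140:290],None,fx=4,fy=4))
```

```text
[0.48037253 0.14397843 0.08213745] [-0.15576235  0.29692172 -0.77937605] [-0.000e+00 -4.454e+01  4.664e+01  3.000e-02 -1.000e-02 -0.000e+00]
[302.7865526  194.47631325]
```

View pics/s3.png

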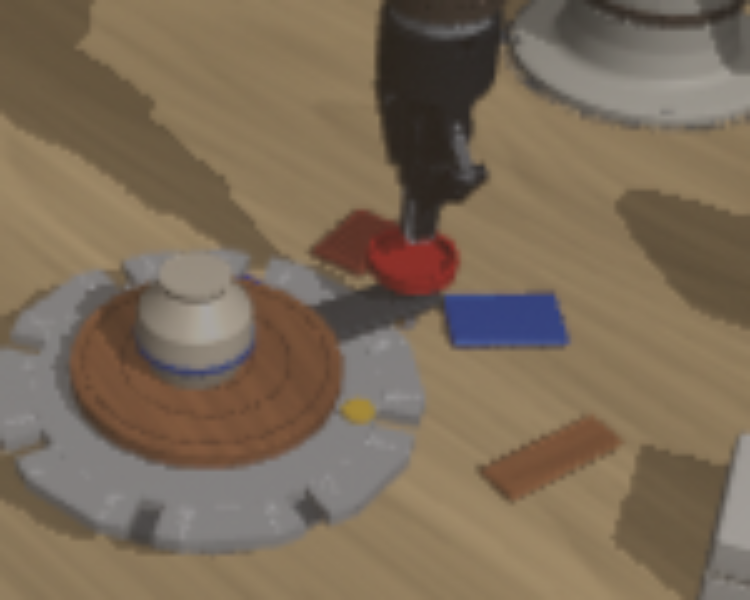

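View pics/w3.png

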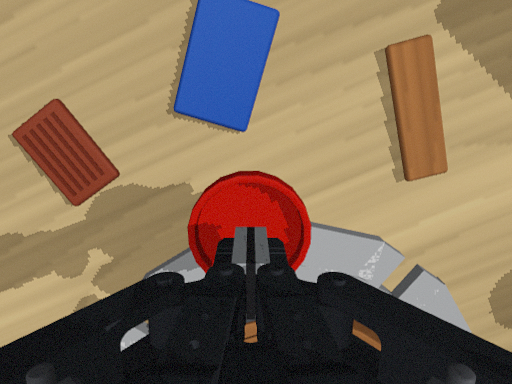

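View pics/t3.png

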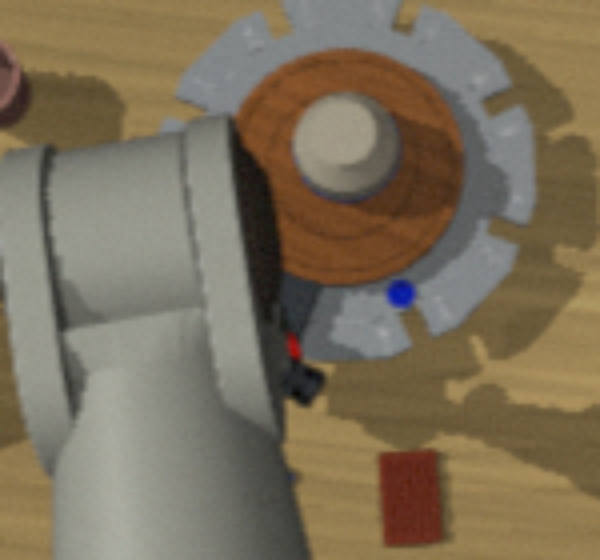

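The fingertip shows at about (304,188) in the scene, while the TCP should project to (302.8,194.5), so the real tip sits higher than the reported TCP. I check that with the wrist camera.

Run:
```python
from h import *
s=cam("wrist"); o=get_obs(); p=o["ee_pos"]; print(p,s["origin"],s["orientation"], o["tcp_rot"],o["opening"])
for dz in (0,.01,.02,.03): print(dz,proj(s,p+[0,0,dz]))
for z in (.092,.1): print("cap",proj(s,[.4806,.1438,z]), proj(cam("scene"),[.4806,.1438,z]))
c=cam("scene"); 
for dz in (0,.01,.02,.03): print(dz,proj(c,p+[0,0,dz]))
cv2.imwrite("pics/w4.png",cv2.resize(s["color"][150:300,160:340],None,fx=4,fy=4))
cv2.imwrite("pics/s4.png",cv2.resize(c["color"][165:210,275:335],None,fx=12,fy=12,interpolation=cv2.INTER_CUBIC))
```

```text
[0.48052633 0.1439966  0.08237161] [0.42042023 0.17147274 0.25759795] [164.93635972   0.31686559  66.12467512] [-179.83325572    0.34061257   66.05446799] -0.0003318360315162785
0 [250.63154431 220.63478774]
0.01 [250.54174485 227.49722014]
0.02 [250.44156496 235.15292045]
0.03 [250.32909432 243.74787388]
cap [250.25562013 227.49358181] [302.95021739 192.20679466]
cap [250.1635301  233.53376889] [303.15284755 190.34658539]
0 [302.76608507 194.44353493]
0.01 [303.01747809 192.13843539]
0.02 [303.2714316  189.80985787]
0.03 [303.52798493 187.45744184]
```

View pics/w4.png

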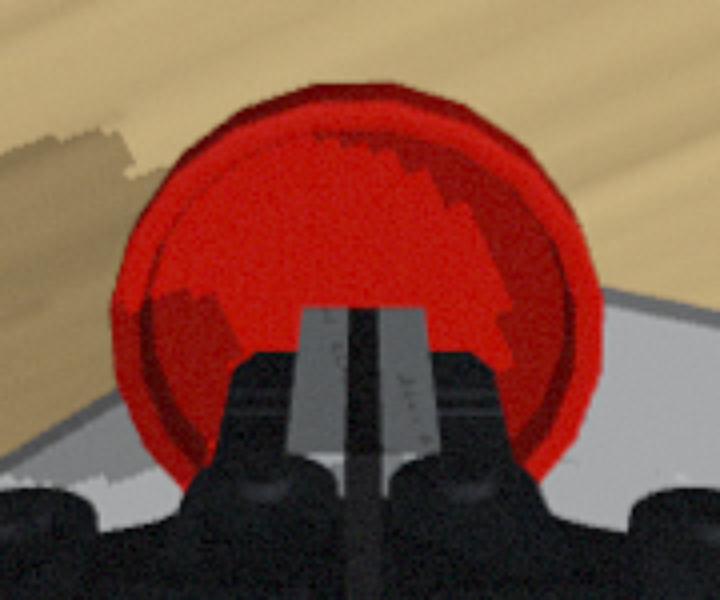

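View pics/s4.png

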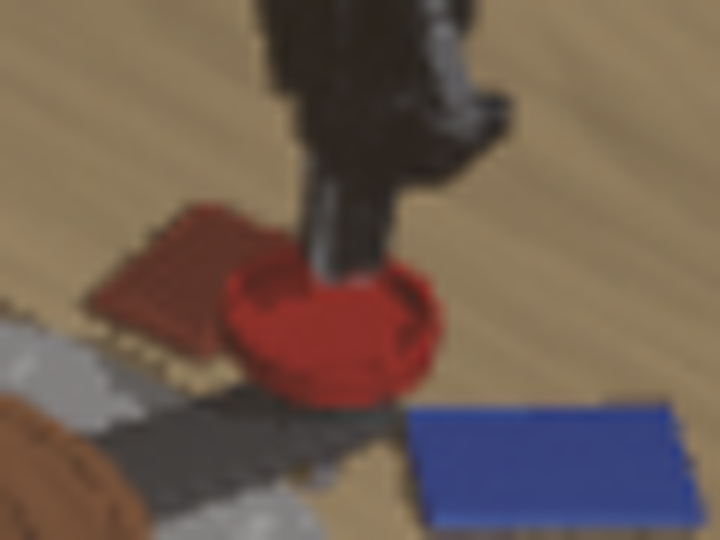

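The wrist crop shows the fingertip edge at about (251,227), still well above the cup floor, and laterally within the cup. I solve for its offset from both views.

Run:
```python
from h import *
from scipy.optimize import least_squares
w=cam("wrist"); s=cam("scene"); o=get_obs(); p=o["ee_pos"]; T=R.from_euler('xyz',o["tcp_rot"],degrees=True)
# wrist front edge, two corners (tool frame x=+-hx, y=a, z=b); scene: bottom edge points ~(301.0,187.5)-(306.3,188.2)
def f(v):
    hx,a,b=v
    pts=[p+T.apply([sx*hx,a,b]) for sx in(-1,1)]
    q=sorted([proj(w,x) for x in pts],key=lambda t:t[0])
    return np.r_[q[0]-[235.75,227],q[1]-[266.75,227]]
for b in (0,-.01,-.02,-.03,-.04):
    r=least_squares(lambda v:f([v[0],v[1],b]),[.01,0.0]); hx,a=r.x
    print(b,r.x.round(4),r.cost.round(2),[proj(s,p+T.apply([sx*hx,y,b])).round(1).tolist() for sx in(-1,1) for y in (a,a-.022*np.sign(a) if a else 0)])
print(T.apply([0,1,0]),T.apply([1,0,0]))
```

```text
0 [0.0085 0.0038] 0.41 [[300.7, 193.2], [306.6, 192.0], [302.8, 196.2], [308.7, 194.9]]
-0.01 [ 0.008  -0.0002] 0.36 [[302.1, 190.8], [296.2, 192.0], [304.1, 193.5], [298.1, 194.8]]
-0.02 [ 0.0075 -0.0042] 0.31 [[303.5, 188.3], [297.5, 189.5], [305.4, 190.9], [299.3, 192.1]]
-0.03 [ 0.007  -0.0082] 0.26 [[304.9, 185.9], [298.9, 187.1], [306.7, 188.3], [300.6, 189.5]]
-0.04 [ 0.0066 -0.0123] 0.21 [[306.3, 183.4], [300.3, 184.6], [308.0, 185.6], [301.9, 186.8]]
[ 0.913962   -0.40578857 -0.00301591] [ 0.40576656  0.91395705 -0.00600087]
```

Both views put the real tip about 27 mm behind the reported TCP, with its lateral position fine. I go down in small steps until the force shows contact, and won't rely on the reported z.

```bash
python3 -m handwheel '[[1,0,0,-0.005,0],[1,0,0,-0.01,0],[1,0,0,-0.01,0]]'; python3 -m handwheel '[[1,0,0,-0.002,0],[1,0,0,-0.004,0],[1,0,0,-0.004,0]]'
python3 - <<'E'
from h import *
c=cam("scene")
cv2.imwrite("pics/s5.png",cv2.resize(c["color"][165:210,275:335],None,fx=12,fy=12,interpolation=cv2.INTER_CUBIC))
s=cam("wrist");cv2.imwrite("pics/w5.png",cv2.resize(s["color"][150:300,160:340],None,fx=4,fy=4))
E
```

```text
time: 3.65
ee_pos: [0.4799, 0.1439, 0.0712]
tcp_rot: [-179.8, 0.4, 66.1]
wrist_force: [-0.5, -0.9, 0.2]
opening: 0.0002
time: 3.95
ee_pos: [0.4798, 0.1438, 0.0669]
tcp_rot: [-179.7, 0.4, 66.1]
wrist_force: [0.4, -1.3, 1.0]
opening: 0.0001
```

View pics/s5.png

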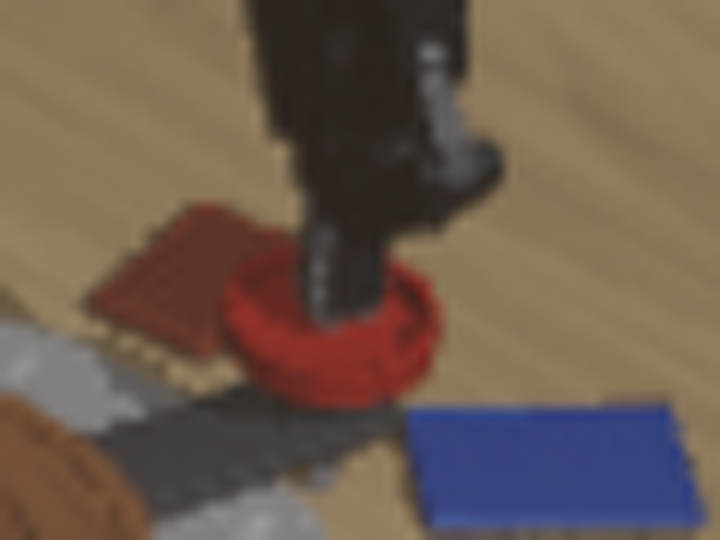

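View pics/w5.png

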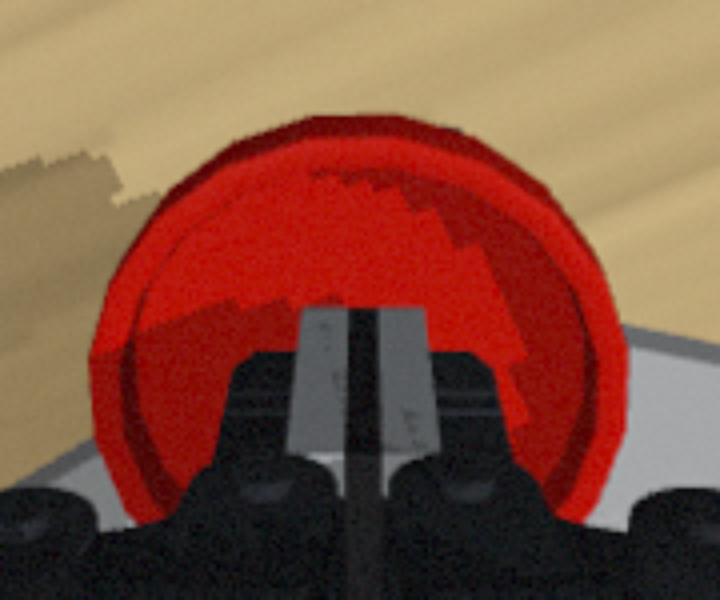

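```bash
for i in 1; do python3 -m handwheel '[[1,0,0,-0.002,0],[1,0,0,-0.003,0],[1,0,0,-0.003,0]]'; done; python3 -m handwheel '[[1,0,0,-0.002,0],[1,0,0,-0.003,0],[1,0,0,-0.003,0]]'
```

```text
time: 4.35
ee_pos: [0.4799, 0.1438, 0.0641]
tcp_rot: [-179.8, 0.4, 66.1]
wrist_force: [0.1, -0.5, -0.2]
opening: 0.0
time: 4.65
ee_pos: [0.4797, 0.1438, 0.0608]
tcp_rot: [-179.7, 0.4, 66.1]
wrist_force: [0.3, 0.7, 0.3]
opening: 0.0001
```

```bash
python3 -m handwheel '[[1,0,0,-0.002,0],[1,0,0,-0.003,0],[1,0,0,-0.003,0]]'
python3 - <<'E'
from h import *
c=cam("scene")
cv2.imwrite("pics/s6.png",cv2.resize(c["color"][165:210,275:335],None,fx=12,fy=12,interpolation=cv2.INTER_CUBIC))
s=cam("wrist");cv2.imwrite("pics/w6.png",cv2.resize(s["color"][150:300,160:340],None,fx=4,fy=4))
print(get_obs()["ee_pos"],get_obs()["wrist_force"])
E
```

```text
time: 4.95
ee_pos: [0.4799, 0.1439, 0.058]
tcp_rot: [-179.8, 0.4, 66.1]
wrist_force: [0.1, 0.4, 2.4]
opening: 0.0002
[0.47992385 0.14385191 0.05808589] [0.96551481 1.2867643  2.52181607]
```

View pics/s6.png

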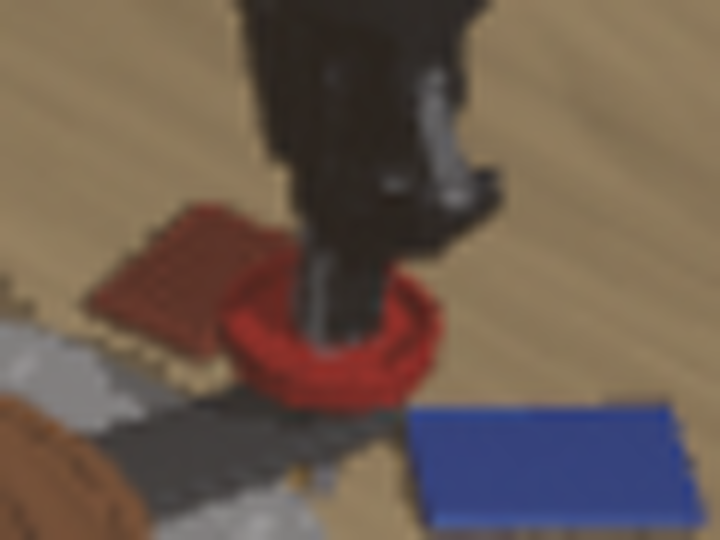

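View pics/w6.png

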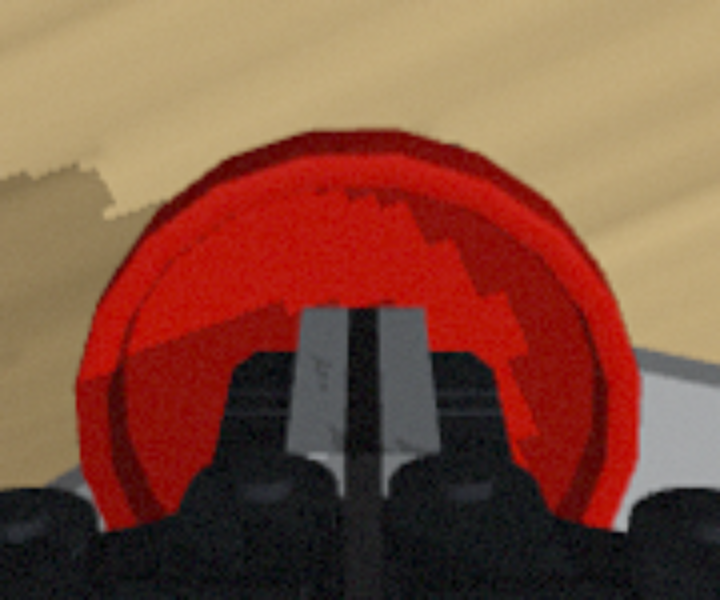

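The contact force is about 2.4 N at TCP z 0.058, so the floor is there. I press about 13 mm.

```bash
python3 -m handwheel '[[1,0,0,-0.003,0],[1,0,0,-0.006,0],[1,0,0,-0.009,0],[1,0,0,-0.012,0],[1,0,0,-0.012,0]]';  python3 -m handwheel '[[1,0,0,-0.0015,0],[1,0,0,-0.0015,0]]'
python3 - <<'E'
from h import *
c=cam("scene")
cv2.imwrite("pics/s7.png",cv2.resize(c["color"][165:210,275:335],None,fx=12,fy=12,interpolation=cv2.INTER_CUBIC))
for _ in range(3):
  cam("wrist");o=get_obs();print(o["ee_pos"],o["wrist_force"])
E
```

```text
time: 5.55
ee_pos: [0.4799, 0.1439, 0.0457]
tcp_rot: [-179.8, 0.4, 66.1]
wrist_force: [-1.5, 0.1, 5.4]
opening: -0.0
time: 5.75
ee_pos: [0.48, 0.1441, 0.0448]
tcp_rot: [-179.8, 0.4, 66.1]
wrist_force: [-3.2, 0.5, 9.1]
opening: 0.0003
[0.48004329 0.14414179 0.04480323] [-1.98631159  0.37542787 10.45589421]
[0.48000798 0.14412948 0.04477085] [-2.7594803   0.61659456  9.4754235 ]
[0.48002163 0.14412648 0.04479054] [-3.21609174  1.02208064  9.23747204]
```

View pics/s7.png

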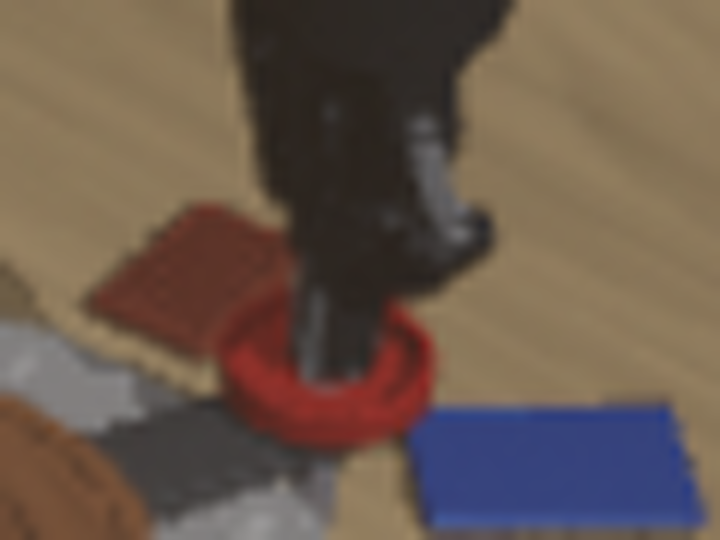

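The plunger is at its stop, at about 9.5 N, with the cap clearly lower in the scene crop. I swing counterclockwise (−y) along the arc.

```bash
python3 -m handwheel '[[1,-0.0008,-0.003,0,0],[1,-0.0016,-0.008,0,0],[1,-0.0027,-0.0137,0,0],[1,-0.0036,-0.0205,0,0],[1,-0.0043,-0.0275,0,0]]'
python3 - <<'E'
from h import *
c=cam("scene")
cv2.imwrite("pics/s8.png",cv2.resize(c["color"][140:260,220:370],None,fx=5,fy=5,interpolation=cv2.INTER_CUBIC))
o=get_obs();print(o["ee_pos"],o["wrist_force"])
E
```

```text
time: 6.45
ee_pos: [0.476, 0.1165, 0.0449]
tcp_rot: [-179.8, 0.3, 66.1]
wrist_force: [0.8, 0.4, 5.0]
opening: 0.0004
[0.47589663 0.11569631 0.04493821] [-0.75116189 -0.5894567   6.12040097]
```

View pics/s8.png

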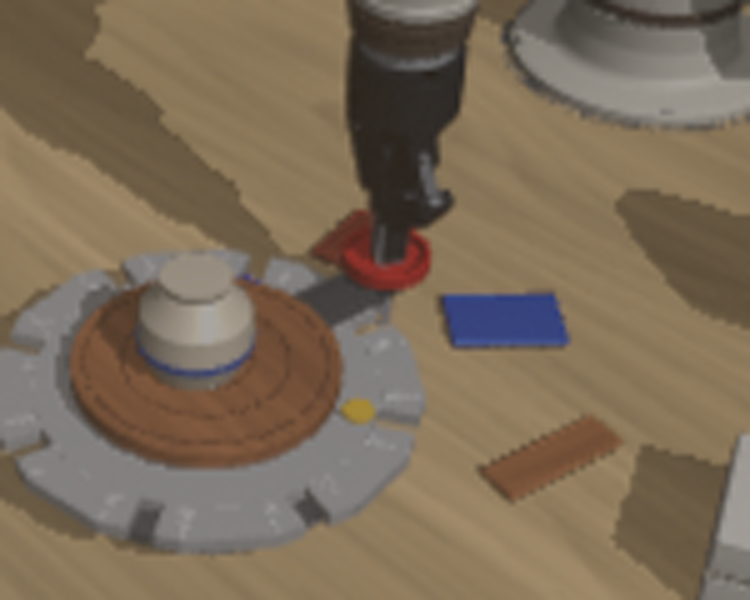

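The cap and arm are riding with the finger and the vase stands. I continue.

```bash
python3 -m handwheel '[[1,0,-0.006,-0.0005,0],[1,0,-0.0134,-0.0005,0],[1,0.0004,-0.0205,-0.0005,0],[1,0.001,-0.0273,-0.0005,0],[1,0.0021,-0.034,-0.0005,0]]'; python3 -c "
from h import *
print(get_obs()['ee_pos'],get_obs()['wrist_force'])"
```

```text
time: 7.0
ee_pos: [0.4782, 0.0815, 0.0448]
tcp_rot: [-179.9, 0.3, 66.1]
wrist_force: [-2.0, 0.3, 8.4]
opening: 0.0001
[0.47822837 0.08145417 0.04479486] [-1.98300385  0.33426683  8.42042663]
```

```bash
python3 -m handwheel '[[1,0.001,-0.007,0,0],[1,0.0024,-0.0137,0,0],[1,0.0042,-0.0205,0,0],[1,0.0063,-0.0271,0,0],[1,0.0087,-0.0337,0,0]]'
python3 - <<'E'
from h import *
c=cam("scene")
cv2.imwrite("pics/s9.png",cv2.resize(c["color"][140:260,220:370],None,fx=5,fy=5,interpolation=cv2.INTER_CUBIC))
t=cam("top"); cv2.imwrite("pics/t9.png",cv2.resize(t["color"][140:280,140:290],None,fx=4,fy=4))
o=get_obs();print(o["ee_pos"],o["wrist_force"])
E
```

```text
time: 7.5
ee_pos: [0.4873, 0.0475, 0.045]
tcp_rot: [-179.9, 0.3, 66.1]
wrist_force: [0.0, 1.1, 6.5]
opening: -0.0001
[0.48743466 0.04707646 0.04496924] [-0.41613984 -0.76487604  6.11201077]
```

View pics/s9.png

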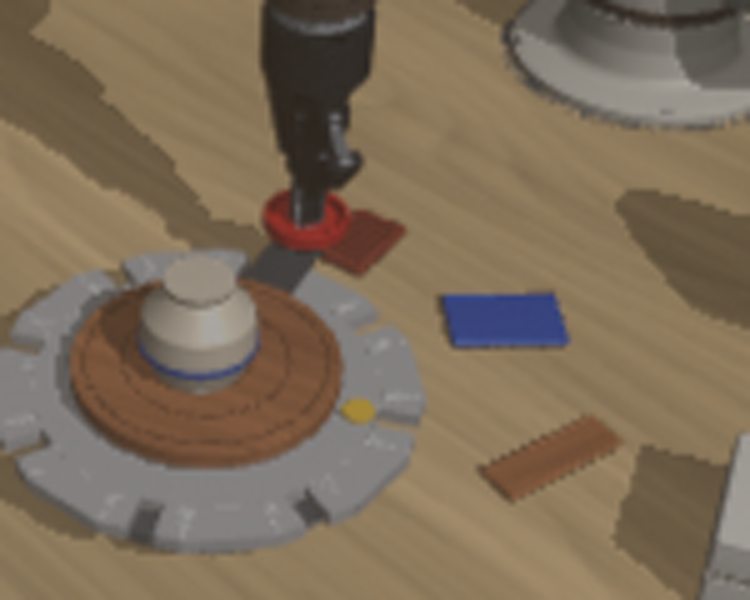

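View pics/t9.png

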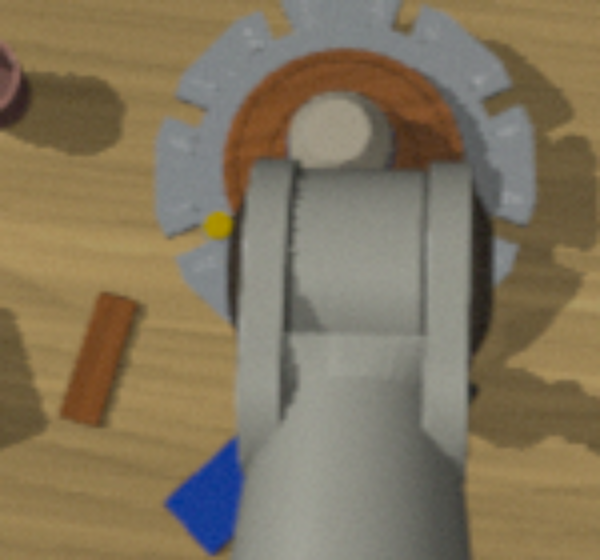

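```bash
python3 -m handwheel '[[1,0.0024,-0.0062,-0.0004,0],[1,0.005,-0.012,-0.0004,0],[1,0.0088,-0.0192,-0.0004,0],[1,0.0117,-0.0242,-0.0004,0],[1,0.0117,-0.0242,-0.0004,0]]'
python3 - <<'E'
from h import *
c=cam("scene"); o=get_obs();print(o["ee_pos"],o["wrist_force"])
im=c["color"]; h=cv2.cvtColor(im,cv2.COLOR_BGR2HSV)
m=cv2.inRange(h,(0,170,60),(6,255,255))|cv2.inRange(h,(174,170,60),(180,255,255))
mm=np.zeros_like(m); mm[165:205,250:305]=m[165:205,250:305]
for k in cv2.findContours(mm,cv2.RETR_EXTERNAL,cv2.CHAIN_APPROX_NONE)[0]:
    if len(k)>10: print(cv2.boundingRect(k),cv2.fitEllipse(cv2.convexHull(k)))
for z in (.085,.077,.081): print(z,proj(c,[.4991,.0229,z]))
cv2.imwrite("pics/s10.png",cv2.resize(im[160:210,240:315],None,fx=10,fy=10,interpolation=cv2.INTER_CUBIC))
w=cam("wrist"); cv2.imwrite("pics/w10.png",w["color"])
E
```

```text
time: 8.1
ee_pos: [0.4998, 0.0222, 0.0448]
tcp_rot: [-180.0, 0.3, 66.0]
wrist_force: [-0.1, -0.3, 7.3]
opening: 0.0002
[0.49971174 0.02242627 0.0448124 ] [-0.96350811 -0.30453815  5.91569838]
(266, 180, 16, 8) ((273.7735595703125, 181.27316284179688), (10.97956657409668, 14.903101921081543), 91.02469635009766)
0.085 [274.13859241 180.40021782]
0.077 [274.05844386 182.19115545]
0.081 [274.09844147 181.2973997 ]
```

View pics/s10.png

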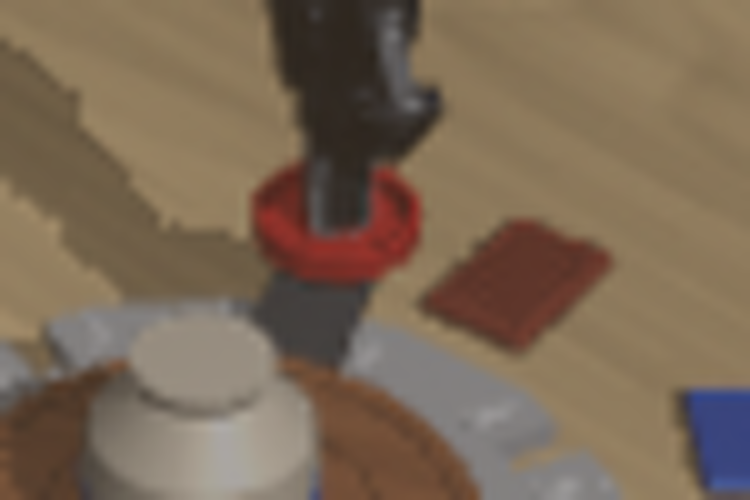

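View pics/w10.png

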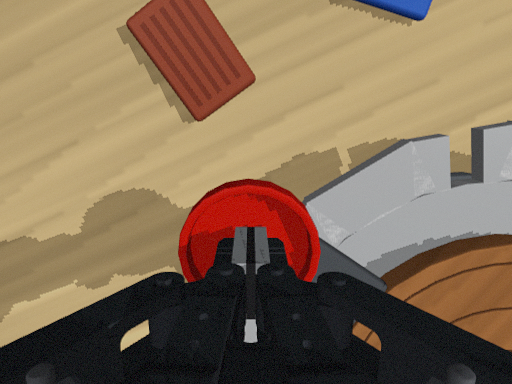

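In both views the cap sits at the expected place to within about 0.5 px and hasn't slipped under the finger. The tip reads about 0.8 mm past, so I back off that much and then let up slowly, watching the force.

```bash
python3 -m handwheel '[[1,-0.0006,0.0005,0,0],[1,-0.0006,0.0005,0.001,0],[1,-0.0006,0.0005,0.003,0],[1,-0.0006,0.0005,0.005,0],[1,-0.0006,0.0005,0.007,0]]';python3 -m handwheel '[[1,0,0,0.001,0],[1,0,0,0.002,0],[1,0,0,0.002,0]]'
python3 - <<'E'
from h import *
c=cam("scene"); o=get_obs();print(o["ee_pos"],o["wrist_force"])
cv2.imwrite("pics/s11.png",cv2.resize(c["color"][160:210,240:315],None,fx=10,fy=10,interpolation=cv2.INTER_CUBIC))
E
```

```text
time: 8.7
ee_pos: [0.4993, 0.023, 0.0519]
tcp_rot: [180.0, 0.3, 66.0]
wrist_force: [0.5, -0.3, 3.5]
opening: 0.0001
time: 9.0
ee_pos: [0.4994, 0.023, 0.054]
tcp_rot: [180.0, 0.3, 66.0]
wrist_force: [-0.4, -0.2, 4.6]
opening: 0.0
[0.49937378 0.0230263  0.0539271 ] [0.33025509 0.09227001 3.85460038]
```

View pics/s11.png

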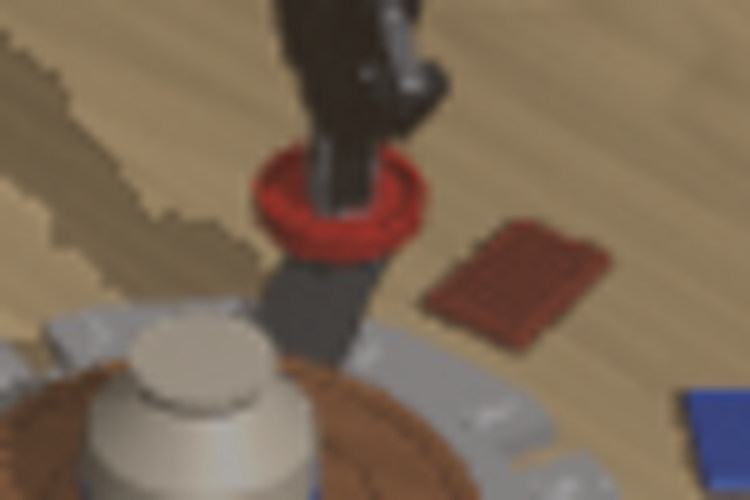

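The cap is still pushing up at about 4 N at a travel of roughly 6 mm, so the tooth is in the hole. I ease off the rest of the way.

```bash
python3 -m handwheel '[[1,0,0,0.002,0],[1,0,0,0.004,0],[1,0,0,0.006,0],[1,0,0,0.008,0],[1,0,0,0.01,0]]';python3 -m handwheel '[[1,0,0,0.02,0],[1,0,0,0.05,0],[1,0,0,0.09,0],[1,0,0,0.13,0],[1,0,0,0.14,0]]'; python3 -m handwheel '[[1,-0.03,0.04,0,0],[1,-0.06,0.08,0,0],[1,-0.09,0.12,0,0],[1,-0.12,0.16,0,0],[1,-0.13,0.2,0,0]]'; python3 -m handwheel '[[1,-0.02,0.04,0,0],[1,-0.04,0.08,0,0],[1,-0.05,0.1,0,0],[1,-0.05,0.1,0,0]]'
python3 - <<'E'
from h import *
c=cam("scene"); t=cam("top"); o=get_obs();print(o["ee_pos"],o["wrist_force"])
cv2.imwrite("pics/s12.png",cv2.resize(c["color"][140:260,220:370],None,fx=5,fy=5,interpolation=cv2.INTER_CUBIC))
im=t["color"];cv2.imwrite("pics/t12.png",cv2.resize(im[110:290,130:290],None,fx=3.3,fy=3.3,interpolation=cv2.INTER_CUBIC))
h=cv2.cvtColor(im,cv2.COLOR_BGR2HSV);m=cv2.inRange(h,(0,215,60),(5,255,255))|cv2.inRange(h,(175,215,60),(180,255,255))
for k in cv2.findContours(m,cv2.RETR_EXTERNAL,cv2.CHAIN_APPROX_NONE)[0]:
    if len(k)>20: e=cv2.fitEllipse(cv2.convexHull(k));print(e,onplane(t,*e[0],.097).round(4))
E
```

```text
time: 9.55
ee_pos: [0.4989, 0.0229, 0.0637]
tcp_rot: [-180.0, 0.3, 66.0]
wrist_force: [-0.2, -1.1, -0.1]
opening: -0.0002
time: 10.05
ee_pos: [0.4999, 0.023, 0.2079]
tcp_rot: [179.8, 0.2, 66.0]
wrist_force: [0.2, 0.1, -1.6]
opening: 0.0003
time: 10.55
ee_pos: [0.3675, 0.2239, 0.2081]
tcp_rot: [179.8, 0.2, 66.0]
wrist_force: [1.5, -0.2, 0.1]
opening: 0.0001
time: 10.95
ee_pos: [0.3159, 0.3258, 0.2071]
tcp_rot: [179.8, 0.3, 66.2]
wrist_force: [0.1, -0.4, -0.2]
opening: 0.0001
[0.31712672 0.32385073 0.20745846] [0.69434131 0.05451312 0.0495058 ]
((247.14590454101562, 228.8519744873047), (19.657255172729492, 20.45281410217285), 10.576080322265625) [0.4987 0.0241 0.097 ]
```

View pics/s12.png

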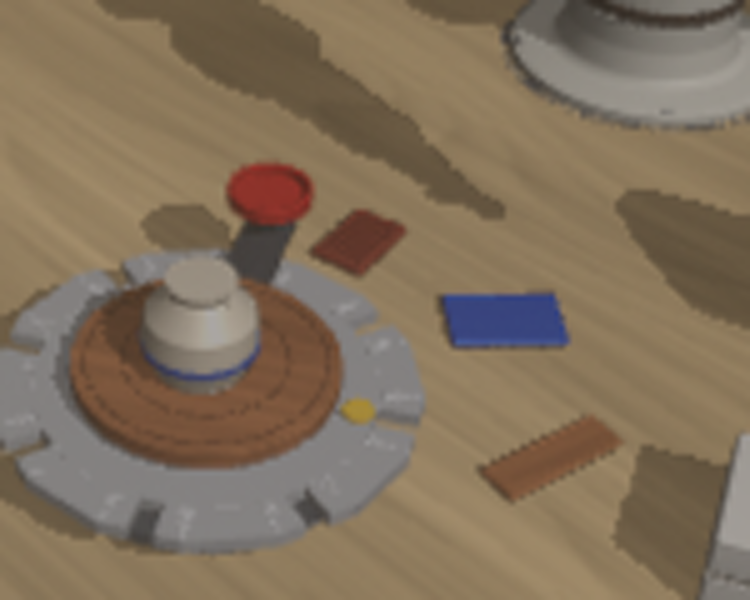

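View pics/t12.png

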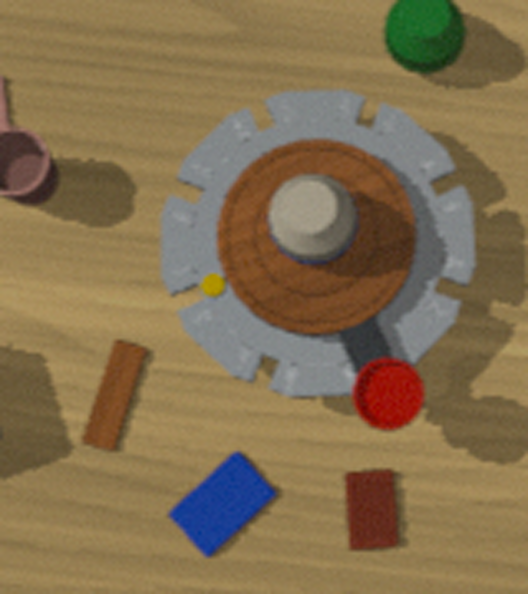

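The top view has the cap at (0.4987, 0.0241), against (0.4991, 0.0229) predicted for the blue hole. The vase is upright and the bystanders are unmoved. One last check, of cap height from two views, before handing in.

Run:
```python
from h import *
E=[]
for n,b in (("top",(230,210,265,245)),("scene",(255,165,287,190))):
    c=cam(n);h=cv2.cvtColor(c["color"],cv2.COLOR_BGR2HSV);m=cv2.inRange(h,(0,170,60),(6,255,255))|cv2.inRange(h,(174,170,60),(180,255,255))
    mm=np.zeros_like(m);mm[b[1]:b[3],b[0]:b[2]]=m[b[1]:b[3],b[0]:b[2]]
    k=max(cv2.findContours(mm,cv2.RETR_EXTERNAL,cv2.CHAIN_APPROX_NONE)[0],key=len);e=cv2.fitEllipse(cv2.convexHull(k));E.append((c,e[0]));print(n,e[0],cv2.boundingRect(k))
(c1,a),(c2,b)=E
d1=ray(c1,*a);d2=ray(c2,*b);A=np.c_[d1,-d2];t=np.linalg.lstsq(A,np.array(c2["origin"])-c1["origin"],rcond=None)[0]
print(c1["origin"]+d1*t[0],c2["origin"]+d2*t[1],get_obs()["time"])
```

```text
top (247.14584350585938, 228.73890686035156) (237, 218, 21, 22)
scene (273.7870178222656, 177.84033203125) (266, 173, 16, 11)
[0.49901881 0.02412994 0.09660218] [0.50076271 0.02219748 0.09674326] 11.15
```

The cap's height is 0.097, as it should be when fully up (floor 0.092, rim 0.100). I hand in.

```bash
python3 -c "
from workcell import job_done
print(job_done())"
```

```text
the job is handed in; nothing more can be done
None
```

I indexed the wheel one hole counterclockwise to the blue marker and handed in at about 11 s. `job_done` gave no verdict. I pressed the red cap down to its stop with the shut fingertips, swung it about 45° while holding it down, then eased off and withdrew the hand.

**Last checks**
- **Position:** the cap measured (0.499, 0.024) in the top view, against (0.499, 0.023) predicted for the blue hole. That is about 1.3 mm apart, within the calibration.
- **Plunger up:** the two views put the cap at z = 0.097, which fits fully up. While easing off, the spring still pushed at about 4 N past the ring's level, so the tooth is in the hole.
- **Vase and bystanders:** by eye in the pictures, the vase stands upright near the axis and the nearby bystanders look unmoved. I did not measure either.
- **Hand clear:** the wrist force was near zero with the hand well away.

**What disagreed:** the real fingertip sat higher than the reported TCP. The pictures suggested about 27 mm, and contact came at TCP z of about 0.058 instead of 0.092, roughly 34 mm. I went by the contact force and the pictures, not the reported height.

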